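Unstack two bathroom tumblers for the guests

TASK

Set out the guests' tumblers: draw the pink one straight up off the top of the nested stack without bringing the teal one along, and set it down gently and upright, fully on the pink coaster. Then draw the teal tumbler off the white one, which stays in the stand, and set it down gently and upright, fully on the teal coaster. Leave both tumblers standing free and disturb nothing else on the counter.

Things in the scene. Friction and masses are not known exactly. Their poses are not given: they have to be found in the camera images.
- stand: round steel foot, 104 mm across and 12 mm tall, fixed to the counter, with a white tumbler fixed on it (same shape as the loose ones, its underside 12 mm above the counter). Origin at the centre of the foot's underside, on the counter; z is the axis of the stack. Three sprung ribs inside the white tumbler grip the foot of the teal tumbler.
- pink_tumbler: pink plastic tumbler, open at the top, 105 mm tall, a straight cone: 42 mm across the foot, 68 mm across the rim, wall 2.5 mm, about 110 g (70 to 160 g). Origin at the centre of its underside, z up along its axis. At the start nested in the teal one, on top of the stack, underside 88 mm above the counter.
- pink_rim (a point): centre of the pink tumbler's mouth, 105 mm above its underside, 193 mm above the counter at the start. The upper 38 mm stand out above the teal rim and can be gripped from outside. Sprung ribs in the teal tumbler hold it: about 3 to 8 N of upward pull frees it, less than frees the teal one, so a pull straight up leaves that seated. It must rise 67 mm to be clear of the teal rim.
- teal_tumbler: teal plastic tumbler, open at the top, 105 mm tall, a straight cone: 42 mm across the foot, 68 mm across the rim, wall 2.5 mm, about 110 g (70 to 160 g). Origin at the centre of its underside, z up along its axis. At the start nested in the white one, underside 50 mm above the counter.
- teal_rim (a point): centre of the teal tumbler's mouth, 105 mm above its underside, 155 mm above the counter at the start; its upper 38 mm can be gripped from outside once the pink one is off. About 6 to 14 N of upward pull frees it; the ribs let go after about 26 mm of rise and it must rise 67 mm to be clear of the white rim. Its inner floor lies 38 mm above its underside.
- pink_coaster: flat pink disc, 104 mm across, 5 mm thick, fixed to the counter. Origin at the centre of its underside, on the counter.
- teal_coaster: flat teal disc, 104 mm across, 5 mm thick, fixed to the counter. Origin at the centre of its underside, on the counter.
- lotion: orange lotion bottle with a white cap, 56 mm across, 125 mm tall; loose bystander, leave it where it is. Origin at the centre of its underside, z up.
- spray_can: blue spray can, 48 mm across, 130 mm tall; loose bystander, leave it where it is. Origin at the centre of its underside, z up.
- cream_jar: amber glass cream jar with a metal lid, 68 mm across, 50 mm tall; loose bystander, leave it where it is. Origin at the centre of its underside, z up.
- soap_dish: white soap dish 85 by 125 mm with a cream bar of soap, 27 mm tall; loose bystander, leave it where it is. Origin at the centre of its underside, z up.
- nail_brush: wooden nail brush 42 by 95 mm, 29 mm tall; loose bystander, leave it where it is. Origin at the centre of its underside, z up.
- comb: black comb 32 by 160 mm, 5 mm thick, lying flat; loose bystander, leave it where it is. Origin at the centre of its underside, z up.

How it is judged:
By the outcome, as a careful person would: the job done as asked, in the order asked, and still so for the second after the job is handed in, with the robot touching nothing.
It also fails if it takes over 69 s, if anything falls off the work surface, if the arm or the gripper's body presses on something with over 40 N, if the wrist force passes 120 N, or if a joint passes its speed limit or range.

ROBOT

A 7-joint arm with a two-finger parallel gripper is mounted at the origin on the work surface. World frame = base frame: x ahead of the robot, y to its left, z up, the work surface at z = 0. Lengths are in mm, angles in rad, forces in N, time in s.
With the tool pointing down it reaches from about 425 to 950 mm from the base axis. Payload 4.7 kg.
Tool frame: the origin (TCP) lies on the centre line of the jaws, within the pads' length; the fingertips stand 14 mm ahead of it and the grasp point (between the pads) lies 5 mm behind it (bot.tip_reach is the distance from the TCP to the fingertips, in mm); z points along the fingers, y is the line along which they close (so a half turn about z gives the same grasp; the last joint's range is limited). The gripper opens to 87 mm and grips with 3 to 60 N. Pads are 19 mm wide; open, the fingers measure 117 mm over their backs; the gripper's body (75 mm by 190 mm) begins 51 mm behind the grasp point.
Start: joints at [1.217, 0.469, -0.049, 1.532, 0.024, 1.141, -0.082], TCP at [215.452, -639.71, 236.573] pointing down, gripper open.
Joint ranges: [-2.59, 2.59], [-0.33, 1.99], [-1.39, 1.29], [0.1, 2.45], [-1.04, 4.18], [0.21, 1.99], [-2.66, 2.66]. Speed limits (rad/s): [2.57, 2.57, 3.14, 3.14, 3.14, 3.14, 3.14].

INTERFACE

Orientations are given as [roll, pitch, yaw] about the fixed x, y, z axes, in that order (R = Rz(yaw) Ry(pitch) Rx(roll)).
In Python, from plant import bot gives the robot as it stands. The module is installed in compiled form; this text tells all that it offers.
- The arm moves only by the tool servo_tool, never from a script. Its argument "plan" is a list that holds one entry, the list of rows, each a list of 7 numbers: the shift along the world's x, y, z in m, then the turn, a rotation vector about the world's x, y, z in rad, then the opening in per cent of the stroke, from 0 (shut) to 100 (fully open). A call has 1 to 12 rows; each row is the pose to reach, as a shift and turn from the pose commanded when the call began; what a row does not reach only later rows make up. A row lasts 1/10 s, in which the tool goes at most 50 mm and 8.59 degrees, less where a joint would pass 70% of its speed; a pose out of reach is approached as far as the arm can. A call with a gripper value outside its range is refused whole. The fingers move at their own pace and stop on an object; "force" is the grip in N (left out, the last holds). Time passes only in rows, so rows that repeat a pose let the fingers close. It gives the time, the measured TCP pose, the force, the opening and the grip force at its end, in the units of the state.
- bot.sense(): the state, without advancing time (a new reading comes with each control period).
- bot.snapshot(name): name is "side" or "top" or "wrist"; returns a dict with "pixels" (384x512x3 uint8, blue, green, red), "fov_y" (degrees; the focal length in pixels is half the picture's height over the tangent of half this angle, whatever the lens; pixels are square), "cx", "cy" (the principal point, pixels), "cam_to_world" (4x4, takes a point from camera to world coordinates). Camera axes: x right, y down, z forward; pixel columns grow to the right and rows downward; lengths in mm; the calibration is good to about 2 mm. The wrist camera is an equidistant fisheye: a pixel r from the principal point sees the ray r / f radians off the axis. A picture is of the moment at which its call begins. There is no depth.
- bot.finish_job(): hands the job in; it is judged then, once.
The state is a dict: "time_s": time; "joint_pos": joint angles; "joint_velocities": joint speeds; "tau": joint torques, N m; "position": TCP position; "eef_rot": TCP orientation; "contact_force": force on the tool from outside, world axes, zero at the start; "ft_torque": the same for the moment, N m; "grip_width": finger opening in mm; "finger_force": force on a finger pad.
Only numpy, scipy, OpenCV 4.12 (cv2) and the standard library are available. Lean on these libraries where they do the work, as an engineer would, in place of code of your own. Each camera call takes 0.05 s, during which the arm holds its last target. There are 200 camera calls.

## Working session

There is one attempt and no reset: what is moved stays moved. The work goes in short steps, Python scripts to look and compute and a tool call to move; the robot and the scene stay as the last step left them, time stands still between calls to the robot, and variables do not carry over. Pictures are saved under pics/ and viewed, at most 10 in all, crops included, and the job is handed in when it is done.

Besides the shell and the picture viewer there is one more tool, called after "Emit:" as name([rows], argument=value, ...), one row to a line, values as JSON. servo_tool: Moves the arm, as the interface text tells. Its arguments: {"type":"object","properties":{"plan":{"type":"array"},"force":{"type":"number"}},"required":["plan"]}

```bash
mkdir -p pics; cat > h.py <<'E'
import numpy as np, cv2
from plant import bot
def snap(name,fn):
    s=bot.snapshot(name); cv2.imwrite('pics/'+fn+'.png',s['pixels']); np.save('pics/'+fn+'.npy',{k:v for k,v in s.items()},allow_pickle=True); return s
def load(fn): return np.load('pics/'+fn+'.npy',allow_pickle=True).item()
def ray(s,u,v,fish=False):
    f=192/np.tan(np.radians(s['fov_y'])/2); x,y=u-s['cx'],v-s['cy']
    if fish:
        r=np.hypot(x,y);t=r/f; d=np.array([x/r*np.sin(t),y/r*np.sin(t),np.cos(t)])
    else: d=np.array([x/f,y/f,1])
    T=np.array(s['cam_to_world']); return T[:3,3],T[:3,:3]@d
def at(s,u,v,z,fish=False):
    o,d=ray(s,u,v,fish); return (o+d*(z-o[2])/d[2]).round(1)
E
python3 - <<'E'
from h import *
a=snap('top','top0');b=snap('side','side0')
for s in(a,b): print(s['fov_y'],s['cx'],s['cy'],np.array(s['cam_to_world']).round(3).tolist())
print(bot.sense())
E
```

```text
48.54738454548251 251.6017146580605 189.5547826278741 [[0.0, -0.995, 0.099, 445.508], [-1.0, 0.0, 0.007, -15.632], [-0.007, -0.099, -0.995, 1172.788], [0.0, 0.0, 0.0, 1.0]]
47.52795234505864 262.0161640034517 183.39121975015695 [[-0.841, -0.299, 0.451, 27.104], [-0.54, 0.496, -0.679, 820.677], [-0.02, -0.815, -0.579, 841.577], [0.0, 0.0, 0.0, 1.0]]
{'time_s': 0.1, 'joint_pos': array([ 1.21708952,  0.4694041 , -0.04860373,  1.53356118,  0.02410591,
        1.14100592, -0.08227966]), 'joint_velocities': array([ 0.0017399 , -0.00164971,  0.00047631, -0.00348644, -0.00208571,
       -0.00119889,  0.00034024]), 'tau': array([ 2.73138776e-04, -5.09169638e+01, -8.16099322e-02, -2.36829847e+01,
       -6.16054796e-02,  3.44566419e-02,  6.48131208e-05]), 'position': array([ 215.26371822, -639.21550826,  235.58080948]), 'eef_rot': array([-3.13980105e+00,  6.33649044e-05,  3.24866238e-01]), 'contact_force': array([ 0.91220107,  1.17955075, -0.72251122]), 'ft_torque': array([ 0.04953508, -0.01227037, -0.00883576]), 'finger_force': 0.0, 'grip_width': 87.03746468938613}
```

View pics/top0.png

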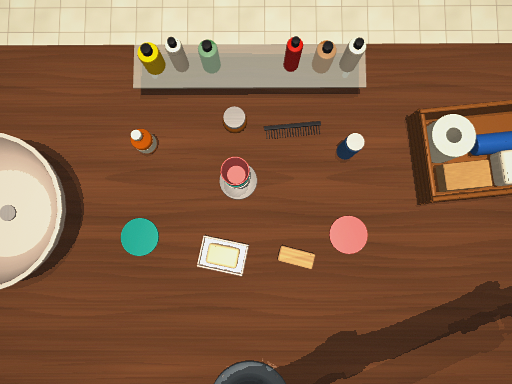

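View pics/side0.png

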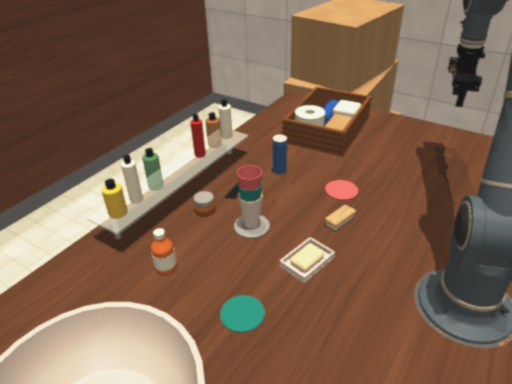

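The top view shows the stack rim near (235,170) and the foot near (238,181), with the teal coaster at (140,237) and the pink one at (349,235). The side view shows the stack at (250,175–225). I'll measure these more closely.

```bash
python3 - <<'E'
from h import *
a=load('top0');b=load('side0')
def blob(s,x0,y0,x1,y1,lo,hi):
    m=cv2.inRange(cv2.cvtColor(s['pixels'],cv2.COLOR_BGR2HSV)[y0:y1,x0:x1],lo,hi)
    c=max(cv2.findContours(m,0,2)[0],key=cv2.contourArea)
    (cx,cy),ax,_=cv2.fitEllipse(c); return cx+x0,cy+y0,ax
t=blob(a,110,205,170,270,(75,80,60),(95,255,255)); p=blob(a,320,205,380,265,(0,80,150),(5,200,255)); 
print('teal',t,at(a,*t[:2],5)); print('pink',p,at(a,*p[:2],5))
t2=blob(b,210,285,275,340,(75,80,60),(95,255,255)); print('teal side',at(b,*t2[:2],5))
for n,u,v,z in(('lotion',145,144,0),('lotcap',136,135,125),('can top',356,142,130),('jar',234,117,50),('soap',223,255,15),('brush',297,257,29),('foot',238.5,181,12),('rim',235.5,170.5,193),('cab',293,73,0)): print(n,at(a,u,v,z))
cr=lambda s,x,y,w,h,k:cv2.resize(s['pixels'][y:y+h,x:x+w],None,fx=k,fy=k,interpolation=cv2.INTER_CUBIC)
im=np.hstack([cr(a,210,150,54,54,7),cr(b,225,160,54,81,7)[-378:] if 0 else cv2.resize(cr(b,225,160,54,81,7),(378,567))[:0].reshape(0,0,3) if 0 else cv2.copyMakeBorder(cr(a,0,0,1,1,1),0,377,0,0,0)])
A=cr(a,210,150,54,54,7);B=cr(b,225,160,54,81,7);A=cv2.copyMakeBorder(A,0,B.shape[0]-A.shape[0],0,10,0)
cv2.imwrite('pics/crop0.png',np.hstack([A,B]))
E
```

```text
teal (139.3689670562744, 236.53416442871094, (36.84382629394531, 37.75076675415039)) [432.7 299.    5. ]
pink (348.09753799438477, 234.31224250793457, (37.116397857666016, 37.85527420043945)) [ 439.  -270.4    5. ]
teal side [435.  304.2   5. ]
lotion [690.4 291.4   0. ]
lotcap [687.3 281.9 125. ]
can top [ 667.8 -267.7  130. ]
jar [753.7  39.7  50. ]
soap [383.5  69.4  15. ]
brush [ 379.1 -128.3   29. ]
foot [584.5  28.4  12. ]
rim [587.4  28.6 193. ]
cab [ 895.1 -125.     0. ]
```

View pics/crop0.png

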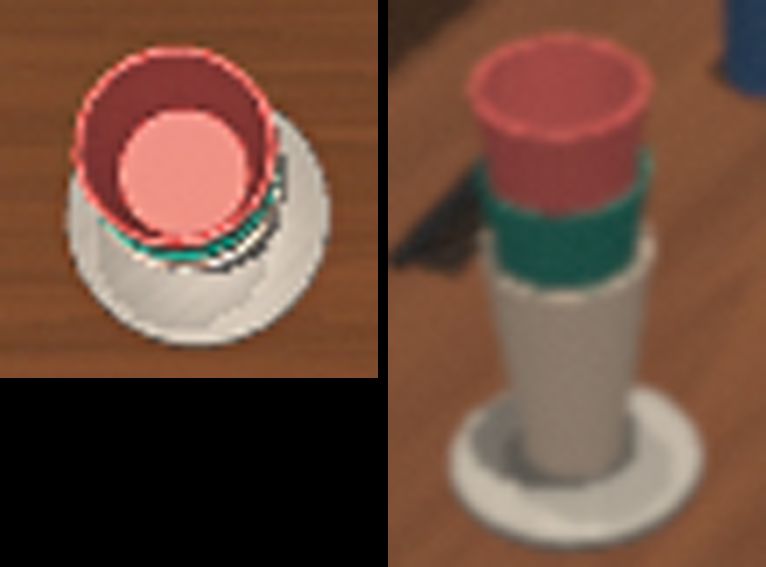

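The crop shows the pink rim centred at about (235.1,170.9) in the top view and (249.9,172.3) in the side view. The foot disc is at (238.4,180.4) in the top view. The stack is upright, so I'll triangulate it.

```bash
python3 - <<'E'
from h import *
a=load('top0');b=load('side0')
def tri(u,v,p,q):
    o,d=ray(a,u,v);o2,e=ray(b,p,q); k=np.linalg.lstsq(np.c_[d,-e],o2-o,rcond=None)[0]
    P,Q=o+k[0]*d,o2+k[1]*e; return ((P+Q)/2).round(1),round(float(np.linalg.norm(P-Q)),1)
print(tri(234.6,170.4,249.4,171.8),at(a,234.6,170.4,193),at(b,249.4,171.8,193),at(a,237.9,179.9,12),at(b,(577-388)/7+224.5,463/7+159.5,12))
E
```

```text
(array([588.7,  31.3, 192.8]), 2.4) [587.6  30.7 193. ] [589.7  31.9 193. ] [587.5  30.1  12. ] [584.8  40.4  12. ]
```

Emit:
servo_tool([
  [[0.02, 0.04, 0.02, 0, 0, 0, 100], [0.045, 0.08, 0.04, 0, 0, 0, 100], [0.07, 0.12, 0.06, 0, 0, 0, 100], [0.094, 0.16, 0.06, 0, 0, 0, 100], [0.117, 0.2, 0.06, 0, 0, 0, 100], [0.14, 0.24, 0.06, 0, 0, 0, 100], [0.163, 0.28, 0.06, 0, 0, 0, 100], [0.186, 0.32, 0.06, 0, 0, 0, 100], [0.205, 0.36, 0.06, 0, 0, 0, 100], [0.223, 0.4, 0.06, 0, 0, 0, 100], [0.246, 0.44, 0.06, 0, 0, 0, 100], [0.269, 0.48, 0.06, 0, 0, 0, 100]],
], force=25)

```text
time_s: 1.3
position: [484.7, -158.0, 296.5]
eef_rot: [3.141, 0.0, 0.324]
contact_force: [0.7, -0.9, 0.1]
grip_width: 87.1
finger_force: 0.0
```

Emit:
servo_tool([
  [[0.024, 0.043, 0, 0, 0, 0, 100], [0.048, 0.086, 0, 0, 0, 0, 100], [0.07, 0.127, 0, 0, 0, 0, 100], [0.09, 0.162, 0, 0, 0, 0, 100], [0.1, 0.182, 0, 0, 0, 0, 100], [0.104, 0.189, 0, 0, 0, 0, 100], [0.104, 0.189, 0, 0, 0, 0, 100], [0.104, 0.189, 0, 0, 0, 0, 100]],
])

```text
time_s: 2.1
position: [588.0, 27.4, 296.2]
eef_rot: [3.141, 0.001, 0.323]
contact_force: [-0.8, -0.5, -0.1]
grip_width: 87.1
finger_force: 0.0
```

```bash
python3 - <<'E'
from h import *
s=snap('wrist','w1');x=bot.sense();print(x['position'],x['eef_rot'],s['fov_y'],s['cx'],s['cy'])
T=np.array(s['cam_to_world']);print(T.round(3).tolist())
f=192/np.tan(np.radians(s['fov_y'])/2)
def proj(P):
    p=T[:3,:3].T@(np.array(P)-T[:3,3]);r=np.hypot(*p[:2]);t=np.arctan2(r,p[2]);return (s['cx']+p[0]/r*f*t,s['cy']+p[1]/r*f*t)
im=cv2.resize(s['pixels'],(768,576),interpolation=cv2.INTER_CUBIC)
for z,r,c in((193,34,(0,255,0)),(155,34,(255,0,0))):
  for t in np.arange(0,6.28,.2):
    u=proj((588.5+r*np.cos(t),31+r*np.sin(t),z));cv2.circle(im,tuple(int(1.5*(k+.5)) for k in u),1,c,-1)
cv2.imwrite('pics/w1v.png',im)
E
```

```text
[587.99170673  27.04155923 296.39808989] [3.14044672e+00 1.01673278e-03 3.21871012e-01] 65.70646984690485 252.6202236395133 188.56197939476175
[[0.317, -0.919, -0.234, 652.382], [-0.948, -0.307, -0.08, 47.274], [0.002, 0.247, -0.969, 443.929], [0.0, 0.0, 0.0, 1.0]]
```

View pics/w1v.png

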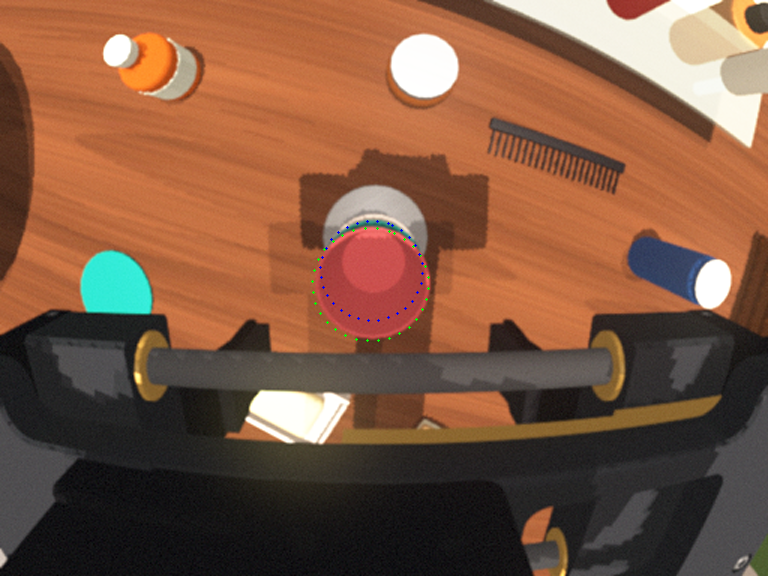

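The wrist view shows the rim at x 314–430, y 225–340, which matches the projected (588.5, 31) to about 1 mm. I'll centre on it and come down part way.

Emit:
servo_tool([
  [[0.0005, 0.0035, -0.02, 0, 0, 0, 100], [0.0005, 0.0035, -0.045, 0, 0, 0, 100], [0.0005, 0.0035, -0.065, 0, 0, 0, 100], [0.0005, 0.0035, -0.075, 0, 0, 0, 100], [0.0005, 0.0035, -0.075, 0, 0, 0, 100], [0.0005, 0.0035, -0.075, 0, 0, 0, 100]],
])

```text
time_s: 2.75
position: [589.4, 32.1, 222.4]
eef_rot: [3.141, -0.001, 0.324]
contact_force: [0.1, 0.3, 0.6]
grip_width: 86.8
finger_force: 0.0
```

Emit:
servo_tool([
  [[-0.0008, -0.0008, -0.015, 0, 0, 0, 100], [-0.0008, -0.0008, -0.03, 0, 0, 0, 100], [-0.0008, -0.0008, -0.041, 0, 0, 0, 100], [-0.0008, -0.0008, -0.045, 0, 0, 0, 100], [-0.0008, -0.0008, -0.045, 0, 0, 0, 100]],
])

```text
time_s: 3.25
position: [587.9, 32.0, 175.9]
eef_rot: [-3.141, 0.001, 0.325]
contact_force: [-0.3, -0.1, 0.3]
grip_width: 87.1
finger_force: 0.0
```

Emit:
servo_tool([
  [[0, 0, 0, 0, 0, 0, 85], [0, 0, 0, 0, 0, 0, 80], [0, 0, 0, 0, 0, 0, 76], [0, 0, 0, 0, 0, 0, 72], [0, 0, 0, 0, 0, 0, 66], [0, 0, 0, 0, 0, 0, 60], [0, 0, 0, 0, 0, 0, 60], [0, 0, 0, 0, 0, 0, 60]],
], force=20)

```text
time_s: 4.05
position: [588.4, 31.9, 176.9]
eef_rot: [3.141, -0.001, 0.325]
contact_force: [0.2, -0.5, 3.0]
grip_width: 64.8
finger_force: 20.6
```

Emit:
servo_tool([
  [[0, 0, 0.001, 0, 0, 0, 60], [0, 0, 0.003, 0, 0, 0, 60], [0, 0, 0.005, 0, 0, 0, 60], [0, 0, 0.007, 0, 0, 0, 60], [0, 0, 0.009, 0, 0, 0, 60], [0, 0, 0.011, 0, 0, 0, 60], [0, 0, 0.013, 0, 0, 0, 60], [0, 0, 0.015, 0, 0, 0, 60]],
])

```text
time_s: 4.85
position: [588.1, 32.0, 191.7]
eef_rot: [3.142, 0.0, 0.325]
contact_force: [0.6, 0.3, -5.9]
grip_width: 65.0
finger_force: 21.0
```

Emit:
servo_tool([
  [[0, 0, 0.003, 0, 0, 0, 60], [0, 0, 0.006, 0, 0, 0, 60], [0, 0, 0.009, 0, 0, 0, 60], [0, 0, 0.012, 0, 0, 0, 60], [0, 0, 0.015, 0, 0, 0, 60], [0, 0, 0.018, 0, 0, 0, 60], [0, 0, 0.018, 0, 0, 0, 60]],
])

```text
time_s: 5.55
position: [588.9, 32.2, 210.8]
eef_rot: [3.141, -0.002, 0.325]
contact_force: [0.3, 1.4, -1.0]
grip_width: 64.9
finger_force: 20.8
```

```bash
python3 - <<'E'
from h import *
s=snap('side','s2');cv2.imwrite('pics/s2v.png',cv2.resize(s['pixels'][120:250,190:310],None,fx=4,fy=4,interpolation=cv2.INTER_CUBIC))
E
```

```text
(no output)
```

View pics/s2v.png

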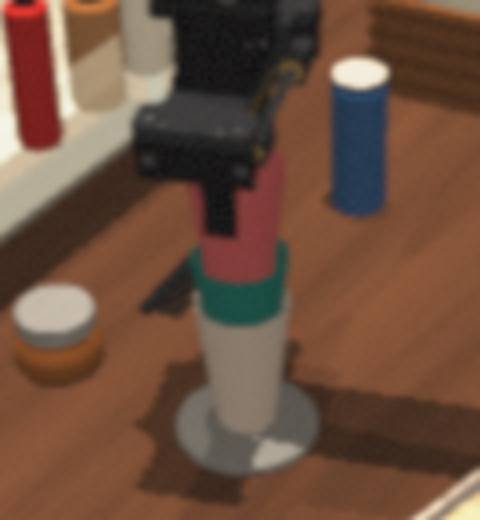

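The teal edge is still at about row 200, so teal stayed seated and only pink has risen. I'll continue up and over to the pink coaster.

Emit:
servo_tool([
  [[0, 0, 0.006, 0, 0, 0, 60], [0, 0, 0.015, 0, 0, 0, 60], [0, 0, 0.026, 0, 0, 0, 60], [0, 0, 0.038, 0, 0, 0, 60], [0, 0, 0.048, 0, 0, 0, 60], [0, 0, 0.054, 0, 0, 0, 60], [0, 0, 0.056, 0, 0, 0, 60], [-0.003, -0.006, 0.056, 0, 0, 0, 60], [-0.009, -0.018, 0.056, 0, 0, 0, 60], [-0.018, -0.036, 0.056, 0, 0, 0, 60], [-0.03, -0.06, 0.056, 0, 0, 0, 60], [-0.045, -0.09, 0.056, 0, 0, 0, 60]],
])

```text
time_s: 6.8
position: [542.0, -59.0, 264.9]
eef_rot: [-3.141, 0.001, 0.326]
contact_force: [-0.6, -0.7, -1.0]
grip_width: 65.3
finger_force: 20.8
```

Emit:
servo_tool([
  [[-0.016, -0.032, 0, 0, 0, 0, 60], [-0.032, -0.064, 0, 0, 0, 0, 60], [-0.048, -0.096, 0, 0, 0, 0, 60], [-0.063, -0.126, 0, 0, 0, 0, 60], [-0.077, -0.154, 0, 0, 0, 0, 60], [-0.088, -0.177, 0, 0, 0, 0, 60], [-0.096, -0.194, 0, 0, 0, 0, 60], [-0.101, -0.205, 0, 0, 0, 0, 60], [-0.104, -0.211, 0, 0, 0, 0, 60], [-0.105, -0.213, 0, 0, 0, 0, 60], [-0.105, -0.213, 0, 0, 0, 0, 60]],
])

```text
time_s: 7.9
position: [438.3, -270.5, 265.5]
eef_rot: [-3.141, -0.0, 0.325]
contact_force: [1.0, 0.7, -1.1]
grip_width: 65.0
finger_force: 20.8
```

Emit:
servo_tool([
  [[0, 0, -0.008, 0, 0, 0, 60], [0, 0, -0.024, 0, 0, 0, 60], [0, 0, -0.044, 0, 0, 0, 60], [0, 0, -0.066, 0, 0, 0, 60], [0, 0, -0.088, 0, 0, 0, 60], [0, 0, -0.11, 0, 0, 0, 60], [0, 0, -0.13, 0, 0, 0, 60], [0, 0, -0.145, 0, 0, 0, 60], [0, 0, -0.154, 0, 0, 0, 60], [0, 0, -0.159, 0, 0, 0, 60], [0, 0, -0.161, 0, 0, 0, 60], [0, 0, -0.161, 0, 0, 0, 60]],
])

```text
time_s: 9.1
position: [438.5, -271.0, 104.8]
eef_rot: [3.141, -0.001, 0.325]
contact_force: [-0.3, -0.9, -1.5]
grip_width: 65.0
finger_force: 20.8
```

```bash
python3 - <<'E'
from h import *
b=load('side0');s=snap('side','s3');print(bot.sense()['position'])
cv2.imwrite('pics/s3v.png',cv2.resize(s['pixels'][90:240,280:400],None,fx=4,fy=4,interpolation=cv2.INTER_CUBIC))
m=cv2.inRange(cv2.cvtColor(b['pixels'],cv2.COLOR_BGR2HSV),(0,80,100),(6,255,255));m|=cv2.inRange(cv2.cvtColor(b['pixels'],cv2.COLOR_BGR2HSV),(172,80,100),(180,255,255))
m[:175]=0;m[205:]=0;m[:,:315]=0;m[:,370:]=0
e=cv2.fitEllipse(max(cv2.findContours(m,0,2)[0],key=cv2.contourArea));print(e,at(b,*e[0],5))
E
```

```text
[ 438.57181102 -271.12659571  105.06888545]
((341.1532897949219, 189.35397338867188), (19.86902618408203, 33.83329772949219), 96.40767669677734) [ 441.2 -265.2    5. ]
```

View pics/s3v.png

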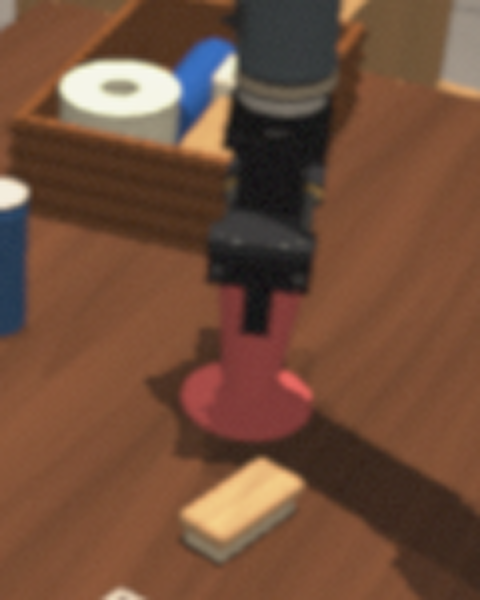

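The tumbler hangs upright just above the coaster centre (crop about 247,400), so I'll lower it slowly.

Emit:
servo_tool([
  [[0, 0, -0.002, 0, 0, 0, 60], [0, 0, -0.004, 0, 0, 0, 60], [0, 0, -0.006, 0, 0, 0, 60], [0, 0, -0.007, 0, 0, 0, 60], [0, 0, -0.008, 0, 0, 0, 60], [0, 0, -0.009, 0, 0, 0, 60], [0, 0, -0.009, 0, 0, 0, 60]],
])

```text
time_s: 9.85
position: [438.1, -270.9, 95.4]
eef_rot: [-3.141, 0.0, 0.325]
contact_force: [-0.3, 0.5, -1.0]
grip_width: 65.2
finger_force: 20.8
```

Emit:
servo_tool([
  [[0, 0, -0.0005, 0, 0, 0, 60], [0, 0, -0.001, 0, 0, 0, 60], [0, 0, -0.0015, 0, 0, 0, 60], [0, 0, -0.0015, 0, 0, 0, 60]],
])

```text
time_s: 10.25
position: [438.1, -271.0, 94.0]
eef_rot: [3.142, -0.0, 0.325]
contact_force: [0.1, -0.5, -1.2]
grip_width: 65.1
finger_force: 20.8
```

Emit:
servo_tool([
  [[0, 0, -0.0005, 0, 0, 0, 60], [0, 0, -0.001, 0, 0, 0, 60], [0, 0, -0.001, 0, 0, 0, 60]],
])

```text
time_s: 10.55
position: [438.6, -271.0, 93.9]
eef_rot: [3.141, -0.001, 0.325]
contact_force: [-1.3, 1.5, 6.6]
grip_width: 64.8
finger_force: 20.5
```

Emit:
servo_tool([
  [[0, 0, -0.0005, 0, 0, 0, 60], [0, 0, -0.001, 0, 0, 0, 60], [0, 0, -0.001, 0, 0, 0, 60]],
])

```text
time_s: 10.85
position: [439.1, -271.0, 93.9]
eef_rot: [3.14, -0.001, 0.325]
contact_force: [-2.9, 2.5, 12.9]
grip_width: 64.8
finger_force: 19.8
```

Emit:
servo_tool([
  [[0, 0, 0.0007, 0, 0, 0, 60], [0, 0, 0.0013, 0, 0, 0, 60], [0, 0, 0.0013, 0, 0, 0, 60], [0, 0, 0.0013, 0, 0, 0, 78], [0, 0, 0.0013, 0, 0, 0, 85], [0, 0, 0.0013, 0, 0, 0, 92], [0, 0, 0.0013, 0, 0, 0, 100], [0, 0, 0.0013, 0, 0, 0, 100], [0, 0, 0.0013, 0, 0, 0, 100]],
])

```text
time_s: 11.75
position: [438.1, -271.0, 93.3]
eef_rot: [-3.142, 0.0, 0.325]
contact_force: [0.6, 0.1, 0.1]
grip_width: 86.2
finger_force: 0.0
```

Emit:
servo_tool([
  [[0, 0, 0.005, 0, 0, 0, 100], [0, 0, 0.02, 0, 0, 0, 100], [0, 0, 0.045, 0, 0, 0, 100], [0, 0, 0.08, 0, 0, 0, 100], [0, 0, 0.12, 0, 0, 0, 100], [0.005, 0.01, 0.15, 0, 0, 0, 100], [0.02, 0.04, 0.165, 0, 0, 0, 100], [0.04, 0.08, 0.165, 0, 0, 0, 100], [0.06, 0.12, 0.165, 0, 0, 0, 100], [0.08, 0.16, 0.165, 0, 0, 0, 100], [0.1, 0.2, 0.165, 0, 0, 0, 100], [0.12, 0.24, 0.165, 0, 0, 0, 100]],
])

```text
time_s: 12.95
position: [558.6, -29.4, 258.9]
eef_rot: [3.141, -0.001, 0.325]
contact_force: [0.9, -0.1, -0.2]
grip_width: 87.1
finger_force: 0.0
```

Emit:
servo_tool([
  [[0.015, 0.03, 0, 0, 0, 0, 100], [0.026, 0.052, 0, 0, 0, 0, 100], [0.03, 0.061, -0.01, 0, 0, 0, 100], [0.03, 0.061, -0.03, 0, 0, 0, 100], [0.03, 0.061, -0.055, 0, 0, 0, 100], [0.03, 0.061, -0.07, 0, 0, 0, 100], [0.03, 0.061, -0.07, 0, 0, 0, 100], [0.03, 0.061, -0.07, 0, 0, 0, 100]],
])

```text
time_s: 13.75
position: [588.3, 29.5, 188.6]
eef_rot: [3.141, -0.0, 0.324]
contact_force: [0.1, -0.1, 0.3]
grip_width: 87.1
finger_force: 0.0
```

```bash
python3 - <<'E'
from h import *
s=snap('side','s4');t=snap('top','t4');print(bot.sense()['position'])
A=cv2.resize(s['pixels'][130:250,200:380],(540,360),interpolation=cv2.INTER_CUBIC);B=cv2.resize(t['pixels'][200:265,315:380],(250,250),interpolation=cv2.INTER_CUBIC)
cv2.imwrite('pics/s4v.png',np.hstack([A,cv2.copyMakeBorder(B,0,110,5,0,0)]))
E
```

```text
[588.93861231  29.83000274 189.61219424]
```

View pics/s4v.png

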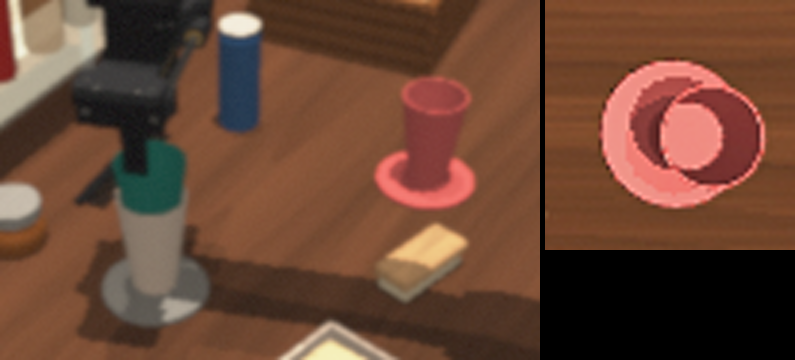

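Pink stands upright near the middle of its coaster (crop 430,180), and teal is still seated in white. Next I'll grip teal; it needs a shift of about +2 mm in y and −51 mm in z.

Emit:
servo_tool([
  [[0, 0.002, -0.015, 0, 0, 0, 100], [0, 0.002, -0.03, 0, 0, 0, 100], [0, 0.002, -0.043, 0, 0, 0, 100], [0, 0.002, -0.05, 0, 0, 0, 100], [0, 0.002, -0.05, 0, 0, 0, 100], [0, 0.002, -0.05, 0, 0, 0, 85], [0, 0.002, -0.05, 0, 0, 0, 78], [0, 0.002, -0.05, 0, 0, 0, 72], [0, 0.002, -0.05, 0, 0, 0, 66], [0, 0.002, -0.05, 0, 0, 0, 60], [0, 0.002, -0.05, 0, 0, 0, 60], [0, 0.002, -0.05, 0, 0, 0, 60]],
], force=30)

```text
time_s: 15.05
position: [588.6, 32.0, 139.0]
eef_rot: [3.141, -0.001, 0.325]
contact_force: [-0.7, -0.8, 3.5]
grip_width: 65.1
finger_force: 30.9
```

Emit:
servo_tool([
  [[0, 0, 0.001, 0, 0, 0, 60], [0, 0, 0.003, 0, 0, 0, 60], [0, 0, 0.005, 0, 0, 0, 60], [0, 0, 0.007, 0, 0, 0, 60], [0, 0, 0.009, 0, 0, 0, 60], [0, 0, 0.011, 0, 0, 0, 60], [0, 0, 0.013, 0, 0, 0, 60], [0, 0, 0.015, 0, 0, 0, 60]],
])

```text
time_s: 15.85
position: [587.9, 32.0, 153.4]
eef_rot: [-3.142, 0.001, 0.325]
contact_force: [-0.3, 0.6, -10.0]
grip_width: 64.8
finger_force: 31.5
```

Emit:
servo_tool([
  [[0, 0, 0.002, 0, 0, 0, 60], [0, 0, 0.005, 0, 0, 0, 60], [0, 0, 0.008, 0, 0, 0, 60], [0, 0, 0.011, 0, 0, 0, 60], [0, 0, 0.014, 0, 0, 0, 60], [0, 0, 0.018, 0, 0, 0, 60], [0, 0, 0.025, 0, 0, 0, 60], [0, 0, 0.035, 0, 0, 0, 60], [0, 0, 0.047, 0, 0, 0, 60], [0, 0, 0.06, 0, 0, 0, 60], [0, 0, 0.07, 0, 0, 0, 60], [0, 0, 0.075, 0, 0, 0, 60]],
])

```text
time_s: 17.05
position: [588.8, 32.2, 230.2]
eef_rot: [3.141, -0.002, 0.325]
contact_force: [-0.4, 0.8, -1.0]
grip_width: 64.7
finger_force: 31.2
```

```bash
python3 - <<'E'
from h import *
s=snap('side','s5');print(bot.sense()['position'],bot.sense()['contact_force'])
cv2.imwrite('pics/s5v.png',cv2.resize(s['pixels'][100:250,190:310],None,fx=4,fy=4,interpolation=cv2.INTER_CUBIC))
E
```

```text
[588.92555339  32.13592987 230.33238677] [-0.29964371  0.47617579  0.14804062]
```

View pics/s5v.png

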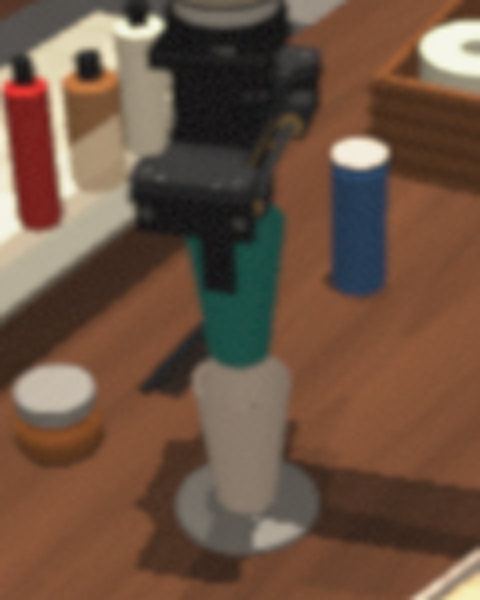

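Teal is fully clear and white stays in the stand. On to the teal coaster at about (434, 301).

Emit:
servo_tool([
  [[-0.003, 0.005, 0.005, 0, 0, 0, 60], [-0.009, 0.016, 0.012, 0, 0, 0, 60], [-0.018, 0.032, 0.018, 0, 0, 0, 60], [-0.03, 0.052, 0.02, 0, 0, 0, 60], [-0.044, 0.076, 0.02, 0, 0, 0, 60], [-0.059, 0.102, 0.02, 0, 0, 0, 60], [-0.074, 0.128, 0.02, 0, 0, 0, 60], [-0.089, 0.154, 0.02, 0, 0, 0, 60], [-0.103, 0.179, 0.02, 0, 0, 0, 60], [-0.117, 0.203, 0.02, 0, 0, 0, 60], [-0.13, 0.225, 0.02, 0, 0, 0, 60], [-0.14, 0.243, 0.02, 0, 0, 0, 60]],
])

```text
time_s: 18.3
position: [445.3, 277.9, 248.8]
eef_rot: [-3.141, -0.0, 0.329]
contact_force: [-0.3, -0.2, -1.2]
grip_width: 64.3
finger_force: 31.2
```

Emit:
servo_tool([
  [[-0.008, 0.014, 0, 0, 0, 0, 60], [-0.013, 0.022, 0, 0, 0, 0, 60], [-0.015, 0.026, 0, 0, 0, 0, 60], [-0.015, 0.026, -0.006, 0, 0, 0, 60], [-0.015, 0.026, -0.02, 0, 0, 0, 60], [-0.015, 0.026, -0.04, 0, 0, 0, 60], [-0.015, 0.026, -0.062, 0, 0, 0, 60], [-0.015, 0.026, -0.084, 0, 0, 0, 60], [-0.015, 0.026, -0.104, 0, 0, 0, 60], [-0.015, 0.026, -0.12, 0, 0, 0, 60], [-0.015, 0.026, -0.13, 0, 0, 0, 60], [-0.015, 0.026, -0.135, 0, 0, 0, 60]],
])

```text
time_s: 19.5
position: [432.9, 299.9, 111.8]
eef_rot: [3.141, 0.002, 0.324]
contact_force: [0.6, 1.4, -0.7]
grip_width: 65.1
finger_force: 31.2
```

Emit:
servo_tool([
  [[0, 0, -0.002, 0, 0, 0, 60], [0, 0, -0.005, 0, 0, 0, 60], [0, 0, -0.009, 0, 0, 0, 60], [0, 0, -0.013, 0, 0, 0, 60], [0, 0, -0.015, 0, 0, 0, 60], [0, 0, -0.016, 0, 0, 0, 60], [0, 0, -0.016, 0, 0, 0, 60], [0, 0, -0.016, 0, 0, 0, 60]],
])

```text
time_s: 20.3
position: [433.2, 301.1, 97.5]
eef_rot: [-3.142, -0.0, 0.325]
contact_force: [0.5, 0.1, -0.2]
grip_width: 64.5
finger_force: 31.2
```

```bash
python3 - <<'E'
from h import *
s=snap('side','s6');t=snap('top','t6');print(bot.sense()['position'],bot.sense()['contact_force'])
A=cv2.resize(s['pixels'][225:345,180:320],(490,420),interpolation=cv2.INTER_CUBIC);B=cv2.resize(t['pixels'][205:270,105:175],(280,260),interpolation=cv2.INTER_CUBIC)
cv2.imwrite('pics/s6v.png',np.hstack([A,cv2.copyMakeBorder(B,0,160,5,0,0)]))
E
```

```text
[433.23904132 301.06584842  97.52052615] [ 0.05137877 -0.07638011 -0.34801038]
```

View pics/s6v.png

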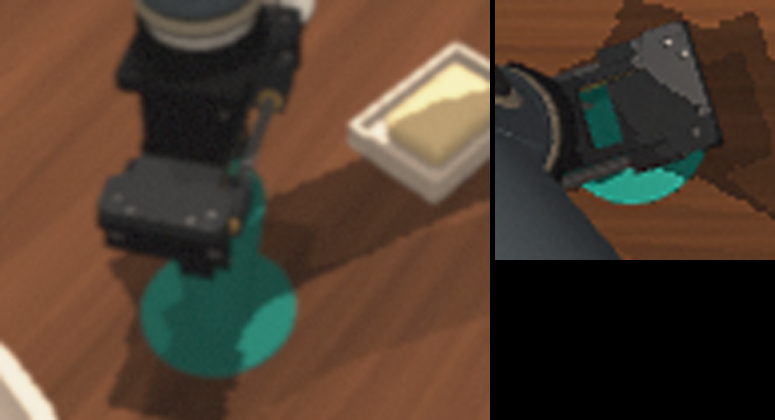

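The tumbler is above the middle of the teal coaster (side crop about 215,310). I'll feel for contact in small steps.

Emit:
servo_tool([
  [[0, 0, -0.0005, 0, 0, 0, 60], [0, 0, -0.001, 0, 0, 0, 60], [0, 0, -0.0015, 0, 0, 0, 60], [0, 0, -0.002, 0, 0, 0, 60], [0, 0, -0.002, 0, 0, 0, 60]],
])

```text
time_s: 20.9
position: [433.1, 300.9, 95.3]
eef_rot: [3.141, 0.0, 0.325]
contact_force: [0.1, -0.4, -1.7]
grip_width: 64.8
finger_force: 31.2
```

Emit:
servo_tool([
  [[0, 0, -0.0005, 0, 0, 0, 60], [0, 0, -0.001, 0, 0, 0, 60], [0, 0, -0.001, 0, 0, 0, 60]],
])

```text
time_s: 21.2
position: [433.1, 301.0, 94.3]
eef_rot: [3.141, 0.0, 0.325]
contact_force: [0.3, 0.4, -1.0]
grip_width: 64.8
finger_force: 31.2
```

Emit:
servo_tool([
  [[0, 0, -0.0005, 0, 0, 0, 60], [0, 0, -0.001, 0, 0, 0, 60], [0, 0, -0.001, 0, 0, 0, 60]],
])

```text
time_s: 21.5
position: [433.4, 301.2, 94.0]
eef_rot: [3.141, -0.001, 0.325]
contact_force: [-0.7, -1.1, 4.3]
grip_width: 64.7
finger_force: 30.9
```

Contact made at the expected height. I'll release and retreat.

Emit:
servo_tool([
  [[0, 0, 0.0003, 0, 0, 0, 60], [0, 0, 0.0003, 0, 0, 0, 78], [0, 0, 0.0003, 0, 0, 0, 85], [0, 0, 0.0003, 0, 0, 0, 92], [0, 0, 0.0003, 0, 0, 0, 100], [0, 0, 0.0003, 0, 0, 0, 100], [0, 0, 0.0003, 0, 0, 0, 100]],
])

```text
time_s: 22.2
position: [433.1, 301.0, 93.6]
eef_rot: [3.142, 0.0, 0.325]
contact_force: [1.1, -0.4, 0.0]
grip_width: 86.5
finger_force: 0.0
```

Emit:
servo_tool([
  [[0, 0, 0.005, 0, 0, 0, 100], [0, 0, 0.02, 0, 0, 0, 100], [0, 0, 0.045, 0, 0, 0, 100], [0, 0, 0.08, 0, 0, 0, 100], [0, 0, 0.12, 0, 0, 0, 100], [0.005, -0.01, 0.16, 0, 0, 0, 100], [0.02, -0.04, 0.18, 0, 0, 0, 100], [0.04, -0.08, 0.18, 0, 0, 0, 100], [0.06, -0.11, 0.18, 0, 0, 0, 100], [0.07, -0.13, 0.18, 0, 0, 0, 100], [0.07, -0.13, 0.18, 0, 0, 0, 100], [0.07, -0.13, 0.18, 0, 0, 0, 100]],
])

```text
time_s: 23.4
position: [502.9, 171.5, 274.6]
eef_rot: [-3.141, -0.001, 0.325]
contact_force: [0.6, 0.7, -0.1]
grip_width: 87.1
finger_force: 0.0
```

```bash
python3 - <<'E'
from h import *
s=snap('side','s7');t=snap('top','t7')
A=s['pixels'][100:,90:430];B=t['pixels'][90:290,100:400]
cv2.imwrite('pics/s7v.png',np.hstack([A,cv2.copyMakeBorder(B,0,A.shape[0]-B.shape[0],5,0,0)]))
E
```

```text
(no output)
```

View pics/s7v.png

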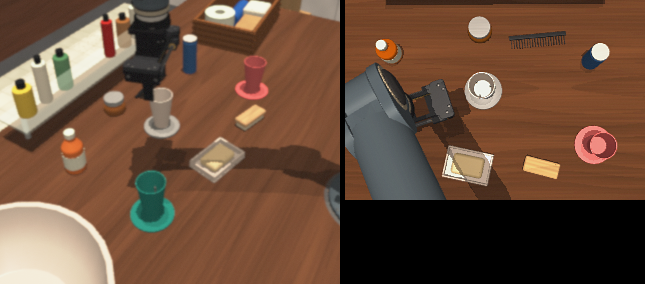

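Both tumblers stand upright on their own coasters: teal at (152,195) and pink at (254,77) in the side crop. White is still in the stand and nothing else appears disturbed, so I'm handing in.

```bash
python3 -c "
from plant import bot
print(bot.finish_job())"
```

```text
the job is handed in; nothing more can be done
None
```

The job is handed in at about 23 s of the 69 s: the last pictures show both tumblers standing upright and free on their own coasters, the white one still in the stand and nothing else visibly moved, but no verdict came back.

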